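Call the leader and point out the two faults in a gearbox kit

ROBOT

A 6-joint arm with a two-finger parallel gripper is mounted at the origin on the work surface. World frame = base frame: x ahead of the robot, y to its left, z up, the work surface at z = 0. Lengths are in mm, angles in rad, forces in N, time in s.
With the tool pointing down it reaches from about 350 to 975 mm from the base axis. Payload 7.1 kg.
Tool frame: the origin (TCP) lies at the very end of the fingers, on their centre line; the grasp point (between the pads) lies 19 mm behind it; y points along the fingers, z is the direction in which the jaws open and shut, and the axes are right-handed (so a half turn about y gives the same grasp; the last joint's range is limited). The gripper opens to 88 mm and grips with 3 to 60 N. Pads are 20 mm wide; open, the fingers measure 115 mm over their backs; the gripper's body (75 mm by 178 mm) begins 61 mm behind the grasp point.
Start: joints at [1.135, 0.423, 1.63, -0, 1.089, -0.019], TCP at [252.99, 571.49, 222.675] pointing down, gripper open.
Joint ranges: [-3, 3], [-0.9, 2.11], [0.09, 2.58], [-1.31, 4.45], [0.11, 2.69], [-2.54, 2.54]. Speed limits (rad/s): [2.39, 2.39, 3.01, 3.14, 3.14, 3.14].

INTERFACE

Orientations are given as a rotation vector (axis times angle).
In Python, from workcell import ctrl gives the robot as it stands.
- The arm moves only by the shell command python3 -m jog 'ROWS'. ROWS is JSON, a list of rows, each a list of 3 entries, a list of its own where there are three numbers: the opening, from 0 (shut) to 1 (fully open), then the shift along the tool's x, y, z in cm, then the turn, a rotation vector about the tool's x, y, z in rad. In form: [[claw, [dx, dy, dz], [wx, wy, wz]], ...]. A call has 1 to 8 rows; each row is the pose to reach, as a shift and turn from the pose commanded when the call began, along the tool's axes at that moment; what a row does not reach only later rows make up. A row lasts 1/10 s, in which the tool goes at most 50 mm and 8.59 degrees, less where a joint would pass 70% of its speed; a pose out of reach is approached as far as the arm can. A call with a gripper value outside its range is refused whole. The fingers move at their own pace and stop on an object; the grip force is fixed at half the most. Time passes only in rows, so rows that repeat a pose let the fingers close. It gives the time, the measured TCP pose, the force and the opening at its end, in the units of the state.
- ctrl.get_obs(): the state, without advancing time (a new reading comes with each control period).
- ctrl.get_image(name): name is "scene" or "side" or "wrist"; returns a dict with "color" (480x640x3 uint8, red, green, blue), "z_map" (480x640 float32, mm along the optical axis (not along the pixel's ray), 0 where there is no reading), "fx", "fy", "cx", "cy" (pixels), "pose" (4x4, takes a point from camera to world coordinates). Camera axes: x right, y down, z forward; pixel columns grow to the right and rows downward; lengths in mm; the calibration is good to about 2 mm. A picture is of the moment at which its call begins.
- ctrl.close_job(): hands the job in, once; it reports no verdict.
The state is a dict: "t": time; "qpos": joint angles; "qvel": joint speeds; "joint_torque": joint torques, N m; "ee_pos": TCP position; "orientation": TCP orientation; "ft_force": force on the tool from outside, world axes, zero at the start; "moment": the same for the moment, N m; "width": finger opening in mm.
Only numpy, scipy, OpenCV 4.12 (cv2) and the standard library are available. Lean on these libraries where they do the work, as an engineer would, in place of code of your own. Each camera call takes 0.05 s, during which the arm holds its last target.

TASK

This gearbox kit has been loaded wrongly: one of the three alike helical gears lies upside down, with its hub standing up, and one of the three bearing nests on the pallet is empty. Call the team leader by pressing the mushroom-head button on the call box fully in (not the small flush button beside it), let go, and then show the faults: point with the fingertips, from 2 to 3 cm above, at the middle of the upside-down gear for two seconds, then move on to the middle of the empty nest in the same way and finish there, still pointing at it. The parts are to be judged as they lie, so do not touch the pallet or anything on it, do not point at the good gears or bearings, and leave the small parts in their tray alone.

Things in the scene. Friction and masses are not known exactly. Their poses are not given: they have to be found in the camera images.
- call_button (a joint): travel of the mushroom-head push button on the call box, in m: 0 released, 0.006 fully in (downward). A spring pushes it back: about 1.2 N to start it, 4 N fully in.
- call_button_top (a point): centre of the top of the mushroom head: a shallow black dome, 40 mm across, about 90 mm above the bench, pressed straight down. It is 35 mm from the middle of the call box, towards the box's +x end.
- flush_button (a joint): travel of the small flush push button on the call box, in m: 0 released, 0.005 fully in. Not to be pressed.
- flush_button_top (a point): centre of the top of the flush button: grey, 25 mm across, in a metal collar 33 mm across and 71 mm above the bench, 52 mm from the mushroom head along the box's -x.
- call_box: grey push-button enclosure fixed to the bench beside the pallet (on its left or its right), 150 x 80 x 62 mm (x, y, z), face up: mushroom-head button towards +x, flush button near the middle, small clear lamp towards -x. Origin: centre of its underside.
- pallet: fixed aluminium kit pallet, 290 x 470 x 30 mm (x, y, z), origin at the centre of its underside. It carries three black gear nest rings (82 mm across, 30 mm tall), two steel sockets with standing shafts, and three black bearing nests.
- gear_hub_up: the gear that lies upside down: steel helical gear, 90 mm across and 22 mm thick, with its stepped hub upwards (small dog teeth 62 mm across, then a cone 54 to 50 mm across, the hub 20 mm high in all, bore 32 mm). Loose, 0.7 kg. Origin: on its axis, in the face that rests on the nest ring, 60 mm above the bench; z up.
- gear_hub_up_point (a point): on the axis of the upside-down gear, level with the top of its hub, 102 mm above the bench.
- gear_a: a gear of the same kind, rightly loaded: hub down inside the nest ring, so that a flat face with a 32 mm bore is on top, 82 mm above the bench. Loose. Origin: on its axis, in the face that rests on the nest ring, 60 mm above the bench.
- gear_b: the other rightly loaded gear, as gear_a.
- nest_empty: the bearing nest with no bearing: black round base 76 mm across and 12 mm tall, with a bare centre post 26 mm across whose top is 25 mm above the nest's underside. Fixed to the pallet. Origin: centre of its underside, 30 mm above the bench.
- nest_point (a point): centre of the top of the bare post of the empty nest, 55 mm above the bench.
- nest_a: a bearing nest of the same kind, filled by bearing_a. Origin: centre of its underside.
- nest_b: a bearing nest of the same kind, filled by bearing_b. Origin: centre of its underside.
- bearing_a: steel ball bearing with brass cage, 62 mm outside, 30 mm bore, 16 mm tall, lying over the post of nest_a, top 58 mm above the bench. Loose. Origin: centre of its underside.
- bearing_b: the same, in nest_b.
- input_shaft: stepped steel shaft with a pinion, standing in a pallet socket, 140 mm long, 47 mm across at most, top 170 mm above the bench. Loose. Origin: centre of its foot.
- cluster_shaft: steel shaft with two gears, standing in the other socket, 112 mm long, 61 mm across at most, top 142 mm above the bench. Loose. Origin: centre of its foot.
- tray: black two-part tray fixed to the bench on the other side of the pallet from the call box, 170 x 110 x 45 mm. Origin: centre of its underside.
- pinion_a: small steel pinion, 48 mm across, 30 mm tall, loose in the tray. Origin: centre of its underside.
- pinion_b: small steel pinion, 54 mm across, 30 mm tall, loose in the tray. Origin: centre of its underside.
There are look-alikes about, which are no part of the job. Leave any blue look-alike of the gear_a alone.

How it is judged (in metres and radians):
On the way, in this order (a step that is already met when the one before it is completed fails the run):
1. the mushroom-head button is pressed fully in (value of joint call_button above 0.0045 m), for 0.1 s.
2. the fingers dwell just above the middle of the upside-down gear (horizontal distance between the grasp point and gear_hub_up_point below 0.025 m and z of the grasp point in the frame of gear_hub_up_point between 0.01 and 0.08 m), for 1.5 s.
3. the fingers come to just above the middle of the empty nest (horizontal distance between the grasp point and nest_point below 0.025 m and z of the grasp point in the frame of nest_point between 0.01 and 0.08 m), for 0.5 s.
At the end, for the whole second after the job is handed in: The grasp point between the fingers stays over the middle of the empty nest, within 25 mm sideways and 10 to 80 mm above its post, touching nothing; both buttons are released; every part on the pallet and in the tray is at rest within 8 mm of its start (all of step 3 and value of joint each of call_button, flush_button below 0.001 m and distance of each of gear_hub_up, gear_a, gear_b, bearing_a, bearing_b, input_shaft, cluster_shaft, pinion_a, pinion_b from where it was at the start of the episode below 0.008 m and linear speed of each of gear_hub_up, gear_a, gear_b, bearing_a, bearing_b, input_shaft, cluster_shaft, pinion_a, pinion_b below 0.02 m/s).
It fails at once if the robot touches the pallet, a nest or a part on the pallet (contact force between any of the fingers, the arm and pallet above 0.3 N or contact force between any of the fingers, the arm and nest_empty above 0.3 N or contact force between any of the fingers, the arm and nest_a above 0.3 N or contact force between any of the fingers, the arm and nest_b above 0.3 N or contact force between any of the fingers, the arm and gear_hub_up above 0.3 N or contact force between any of the fingers, the arm and gear_a above 0.3 N or contact force between any of the fingers, the arm and gear_b above 0.3 N or contact force between any of the fingers, the arm and bearing_a above 0.3 N or contact force between any of the fingers, the arm and bearing_b above 0.3 N or contact force between any of the fingers, the arm and input_shaft above 0.3 N or contact force between any of the fingers, the arm and cluster_shaft above 0.3 N).
It fails at once if the flush button is pressed (value of joint flush_button above 0.002 m).
It fails at once if a part is lifted, carried or pushed away (distance of any of gear_hub_up, gear_a, gear_b, bearing_a, bearing_b, input_shaft, cluster_shaft, pinion_a, pinion_b from where it was at the start of the episode above 0.01 m).
It fails at once if the fingers come down over the middle of a gear or bearing that is in order ((horizontal distance between the grasp point and gear_a below 0.015 m and z of the grasp point in the frame of gear_a between 0 and 0.077 m) or (horizontal distance between the grasp point and gear_b below 0.015 m and z of the grasp point in the frame of gear_b between 0 and 0.077 m) or (horizontal distance between the grasp point and bearing_a below 0.015 m and z of the grasp point in the frame of bearing_a between 0 and 0.071 m) or (horizontal distance between the grasp point and bearing_b below 0.015 m and z of the grasp point in the frame of bearing_b between 0 and 0.071 m)).
It also fails if it takes over 54 s, if anything falls off the work surface, if the arm or the gripper's body presses on something with over 40 N, if the wrist force passes 120 N, or if a joint passes its speed limit or range.

## Working session

There is one attempt and no reset: what is moved stays moved. The work goes in short steps, Python scripts to look and compute and a shell command to move; the robot and the scene stay as the last step left them, time stands still between calls to the robot, and variables do not carry over. Pictures are saved under pics/ and viewed, and the job is handed in when it is done.

```bash
mkdir -p pics; ls; python3 - <<'E'
from workcell import ctrl
import cv2,numpy as np
np.set_printoptions(precision=3,suppress=True)
o=ctrl.get_obs();print(o)
for n in ["scene","side","wrist"]:
    im=ctrl.get_image(n)
    cv2.imwrite(f"pics/{n}0.png",im["color"][:,:,::-1]);np.savez(f"pics/{n}0.npz",**im)
    print(n,im["fx"],im["cx"],im["cy"],im["pose"])
E
```

```text
pics
{'t': 0.0, 'qpos': array([ 1.135,  0.424,  1.631,  0.   ,  1.089, -0.019]), 'qvel': array([ 0.   ,  0.   , -0.001, -0.001,  0.   , -0.001]), 'joint_torque': array([ -0.001, -54.463, -27.366,   0.064,   0.023,  -0.   ]), 'ee_pos': array([252.765, 571.016, 221.898]), 'orientation': array([-1.547,  0.327, -0.327]), 'ft_force': array([ 0.757, -0.366, -0.469]), 'moment': array([ 0.04 , -0.012, -0.053]), 'width': 87.97722112977621}
scene 449.51401144143136 319.66781550074995 240.55162264733832 [[ -0.882   0.307  -0.358 879.795]
 [  0.471   0.548  -0.692 728.429]
 [ -0.016  -0.778  -0.628 766.395]
 [  0.      0.      0.      1.   ]]
side 528.9690642879465 314.4042563292581 242.22374281413948 [[    0.941    -0.192     0.278   105.081]
 [   -0.337    -0.478     0.811 -1122.234]
 [   -0.023    -0.857    -0.514   781.064]
 [    0.        0.        0.        1.   ]]
wrist 426.69835596636796 320.7724805689355 228.7446847784791 [[  0.405   0.888   0.219 192.521]
 [  0.914  -0.393  -0.099 598.727]
 [ -0.002   0.24   -0.971 384.286]
 [  0.      0.      0.      1.   ]]
```

View pics/scene0.png

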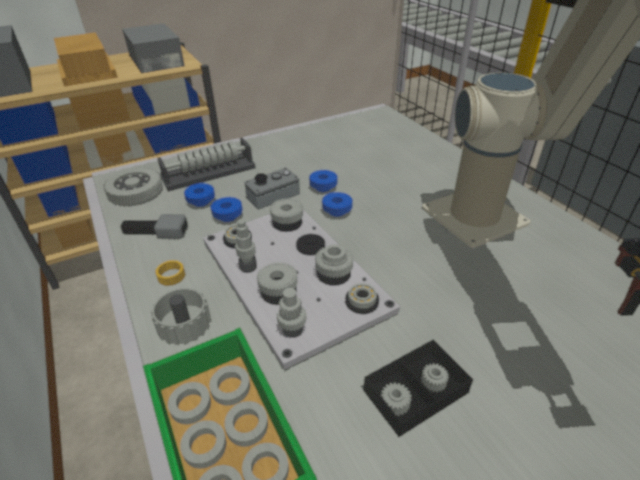

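View pics/side0.png

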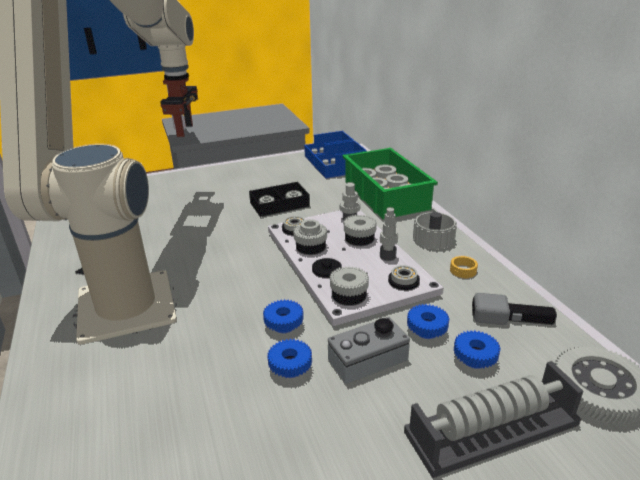

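View pics/wrist0.png

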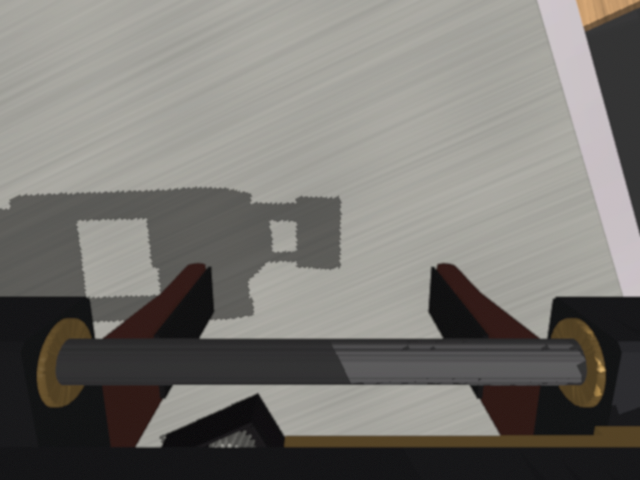

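The scene view has the call box at about (272,187), with the dark mushroom at (262,179). The upside-down gear is at about (333,260) and the bare nest at (311,244). In the side view they are at (384,326), (310,232) and (327,267). I'll confirm each in enlarged crops.

```bash
python3 - <<'E'
import cv2,numpy as np
a=cv2.imread("pics/scene0.png")[160:340,200:410];b=cv2.imread("pics/side0.png")[180:380,260:450]
a=cv2.resize(a,(400,343),interpolation=cv2.INTER_CUBIC);b=cv2.resize(b,(400,421),interpolation=cv2.INTER_CUBIC)
c=np.zeros((421,800,3),np.uint8);c[:343,:400]=a;c[:,400:]=b
cv2.imwrite("pics/crop1.png",c)
E
```

```text
(no output)
```

View pics/crop1.png

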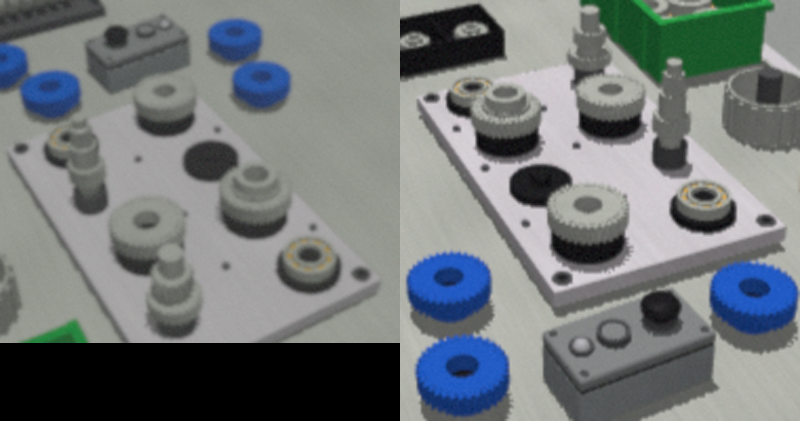

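The crop confirms it. Of the three gears, at side crop (506,110), (610,95) and (588,205), only the first has a stepped hub standing up. Of the three nests, at (540,184), (470,95) and (703,203), only the first is bare black. The mushroom is the black dome at (660,306), with the grey flush button beside it at (613,333). Next I'll measure their positions.

```bash
cat > h.py <<'E'
import numpy as np,cv2
def load(n): return dict(np.load(f"pics/{n}.npz"))
def world(im):
    v,u=np.mgrid[:480,:640];z=im["z_map"]
    P=np.stack([(u-im["cx"])/im["fx"]*z,(v-im["cy"])/im["fy"]*z,z],-1)@im["pose"][:3,:3].T+im["pose"][:3,3]
    P[z==0]=np.nan
    return P
def ray(im,u,v,h):
    d=im["pose"][:3,:3]@[(u-im["cx"])/im["fx"],(v-im["cy"])/im["fy"],1];o=im["pose"][:3,3]
    return (o+d*(h-o[2])/d[2])
E
python3 - <<'E'
from h import *
np.set_printoptions(precision=1,suppress=True)
for n,seeds in (("scene0",dict(btn=(262,179),hub=(333,252),nest=(311,244))),("side0",dict(btn=(384,326),hub=(310,225),nest=(327,267)))):
    im=load(n);P=world(im);g=im["color"].max(-1)
    for k,(u,v) in seeds.items():
        w=P[v-3:v+4,u-3:u+4].reshape(-1,3); c=np.nanmedian(w,0)
        d=np.hypot(P[...,0]-c[0],P[...,1]-c[1])
        if k=="btn": m=(d<35)&(P[...,2]>74)&(P[...,2]<100)&(g<75)
        if k=="hub": m=(d<40)&(P[...,2]>97)&(P[...,2]<108)
        if k=="nest": m=(d<60)&(P[...,2]>34)&(P[...,2]<62)&(g<70)
        m=m&(np.abs(np.mgrid[:480,:640][1]-u)<40)
        q=P[m]; cnt,lab,st,cen=cv2.connectedComponentsWithStats(m.astype(np.uint8))
        i=1+np.argmax(st[1:,4]);q=P[lab==i]
        print(n,k,len(q),"seed",c,"mean",q.mean(0),"mid",(q.min(0)+q.max(0))/2,"ext",np.ptp(q,axis=0),"bbox",st[i],"cen",cen[i])
        uu=cen[i]
        for h in ((42,55) if k=="nest" else (102,) if k=="hub" else (85,90)): print("   ray",h,ray(im,*uu,h))
    # blue wheels and call box top points
    m=(np.abs(P[...,2]-62)<4); 
E
```

```text
scene0 btn 78 seed [ 501.9 -363.1   83.2] mean [ 504.  -368.    84.3] mid [ 503.2 -371.8   83.2] ext [32.9 32.7 16.4] bbox [255 174  12   8  78] cen [260.6 177.6]
   ray 85 [ 504.4 -366.9   85. ]
   ray 90 [ 507.2 -358.9   90. ]
scene0 hub 173 seed [484.4  29.4  84.6] mean [490.9  43.9 100.5] mid [491.2  43.7 100.7] ext [50.4 50.9  6.9] bbox [323 244  22  15 173] cen [333.5 251.1]
   ray 102 [491.8  45.7 102. ]
scene0 nest 404 seed [495.3 -65.   44.1] mean [495.7 -69.6  42.8] mid [493.4 -74.4  45.5] ext [69.9 69.6 22.1] bbox [297 235  27  19 404] cen [309.8 243.8]
   ray 42 [495.4 -70.3  42. ]
   ray 55 [502.3 -55.9  55. ]
side0 btn 218 seed [ 498.  -388.9   88.5] mean [ 499.3 -384.7   86.2] mid [ 501.1 -381.2   84.5] ext [36.  35.  15.9] bbox [374 319  19  14 218] cen [383.4 325.4]
   ray 85 [ 500.  -383.4   85. ]
   ray 90 [ 497.1 -388.7   90. ]
side0 hub 127 seed [494.4  56.3  96.8] mean [491.1  41.5 101.1] mid [490.7  42.9 101.6] ext [49.6 51.2  9.2] bbox [300 220  20  10 127] cen [309.6 224.4]
   ray 102 [490.5  39.8 102. ]
side0 nest 371 seed [489.6 -89.6  45.4] mean [486.9 -82.6  43.9] mid [491.8 -77.9  46.2] ext [71.5 76.2 24. ] bbox [313 259  28  19 371] cen [325.  266.9]
   ray 42 [487.8 -80.1  42. ]
   ray 55 [481.1 -98.4  55. ]
```

```bash
python3 - <<'E'
from h import *
from workcell import ctrl
from scipy.spatial.transform import Rotation as R
np.set_printoptions(precision=3,suppress=True)
o=ctrl.get_obs();print(o["t"],o["ee_pos"]);print(R.from_rotvec(o["orientation"]).as_matrix())
for n in("scene0","side0"):
    P=world(load(n))
    m=(P[...,2]>125)&(P[...,2]<180)&(P[...,0]>300)&(P[...,0]<750)&(P[...,1]>-300)&(P[...,1]<300)
    c,l,st,ce=cv2.connectedComponentsWithStats(m.astype(np.uint8))
    for i in range(1,c):
        if st[i,4]>8:
            q=P[l==i];print(n,"tall",len(q),q.mean(0),"top",q[:,2].max())
    # box top plane: grey at z~62
    g=load(n)["color"].astype(int)
    m=(np.abs(P[...,2]-62)<3)&(P[...,1]<-300)&(P[...,1]>-450)&(P[...,0]>350)&(P[...,0]<600)&(np.ptp(g,axis=-1)<30)
    c,l,st,ce=cv2.connectedComponentsWithStats(m.astype(np.uint8))
    i=1+np.argmax(st[1:,4]);v,u=np.nonzero(l==i);q=P[l==i]
    print(n,"box",cv2.minAreaRect(q[:,:2].astype(np.float32)),len(q))
E
```

```text
0.15 [252.815 571.118 222.104]
[[ 0.914 -0.     0.405]
 [-0.405 -0.001  0.914]
 [-0.    -1.    -0.001]]
scene0 tall 244 [663.365 -72.189 146.539] top 171.14990356649753
scene0 tall 172 [652.202 154.522 137.171] top 143.359068393469
scene0 box ((467.20648193359375, -378.50689697265625), (150.892822265625, 83.9767074584961), 6.078561305999756) 469
side0 tall 73 [650.272 145.118 136.766] top 145.45590022564454
side0 tall 202 [659.228 -85.982 147.361] top 173.28575070580723
side0 box ((467.55487060546875, -383.2587890625), (151.42666625976562, 83.10693359375), 6.489567756652832) 1392
```

```bash
python3 -m jog '[[0,[39,0,-34],[0,0,0]],[0,[39,0,-34],[0,0,0]],[0,[39,0,-34],[0,0,0]],[0,[39,0,-34],[0,0,0]],[0,[39,0,-34],[0,0,0]],[0,[39,0,-34],[0,0,0]],[0,[39,0,-34],[0,0,0]],[0,[39,0,-34],[0,0,0]]]'; cat >> h.py <<'E'
def to(o,x,y,z):
    from scipy.spatial.transform import Rotation as R
    M=R.from_rotvec(o["orientation"]).as_matrix()
    print("t",o["t"],"pos",o["ee_pos"].round(1),"F",o["ft_force"].round(1),"w",round(o["width"],1),"shift cm",(M.T@(np.array([x,y,z])-o["ee_pos"])/10).round(2)); print(M.round(3).tolist())
E
python3 -c "
from h import *;from workcell import ctrl
o=ctrl.get_obs();to(o,480,100,225);to(o,502,-377,180)"
```

```text
t: 0.95
ee_pos: [422.7, 207.2, 222.8]
orientation: [-1.546, 0.327, -0.327]
ft_force: [0.5, 0.5, 0.0]
width: 27.2
t 0.95 pos [422.7 207.2 222.8] F [0.5 0.5 0. ] w 27.2 shift cm [ 9.58 -0.22 -7.48]
[[0.914, 0.0, 0.405], [-0.405, 0.0, 0.914], [0.0, -1.0, 0.0]]
t 0.95 pos [422.7 207.2 222.8] F [0.5 0.5 0. ] w 27.2 shift cm [ 30.89   4.27 -50.22]
[[0.914, 0.0, 0.405], [-0.405, 0.0, 0.914], [0.0, -1.0, 0.0]]
```

```bash
python3 -m jog '[[0,[31,0,-50],[0,0,0]],[0,[31,0,-50],[0,0,0]],[0,[31,0,-50],[0,0,0]],[0,[31,0,-50],[0,0,0]],[0,[31,0,-50],[0,0,0]],[0,[31,0,-50],[0,0,0]],[0,[31,0,-50],[0,0,0]],[0,[31,0,-50],[0,0,0]]]'; 
python3 -c "
from h import *;from workcell import ctrl
o=ctrl.get_obs();to(o,502,-377,200)"
```

```text
t: 1.75
ee_pos: [477.2, -189.3, 222.7]
orientation: [-1.546, 0.327, -0.327]
ft_force: [2.2, 0.8, 0.4]
width: 0.4
t 1.75 pos [ 477.2 -189.3  222.7] F [2.2 0.8 0.4] w 0.4 shift cm [  9.88   2.27 -16.16]
[[0.914, 0.0, 0.405], [-0.405, 0.0, 0.914], [0.0, -1.0, 0.0]]
```

```bash
python3 -m jog '[[0,[9.9,0,-16.2],[0,0,0]],[0,[9.9,0,-16.2],[0,0,0]],[0,[9.9,0,-16.2],[0,0,0]],[0,[9.9,0,-16.2],[0,0,0]],[0,[9.9,5,-16.2],[0,0,0]],[0,[9.9,7,-16.2],[0,0,0]],[0,[9.9,7,-16.2],[0,0,0]],[0,[9.9,7,-16.2],[0,0,0]]]'; 
python3 - <<'E'
from h import *;from workcell import ctrl
o=ctrl.get_obs();to(o,502,-377,90)
for n in ("wrist","side"):
    im=ctrl.get_image(n);cv2.imwrite(f"pics/{n}1.png",im["color"][:,:,::-1]);np.savez(f"pics/{n}1.npz",**im)
    M=im["pose"]
    def pr(p):
        q=M[:3,:3].T@(np.array(p)-M[:3,3]);return (q[0]/q[2]*im["fx"]+im["cx"],q[1]/q[2]*im["fy"]+im["cy"])
    print(n,pr((502,-377,90)),pr(o["ee_pos"]))
E
```

```text
t: 2.55
ee_pos: [502.4, -375.3, 152.8]
orientation: [-1.546, 0.327, -0.326]
ft_force: [0.2, 0.3, 0.2]
width: 0.8
t 2.55 pos [ 502.4 -375.3  152.8] F [0.2 0.3 0.2] w 0.8 shift cm [ 0.03  6.28 -0.17]
[[0.914, -0.0, 0.405], [-0.405, 0.0, 0.914], [-0.0, -1.0, 0.0]]
wrist (np.float64(316.63110863019995), np.float64(248.09864910646832)) (np.float64(319.33076173852936), np.float64(291.1946742657715))
side (np.float64(382.99812925244805), np.float64(321.3644347753172)) (np.float64(384.19103547617533), np.float64(295.85879305293633))
```

View pics/wrist1.png

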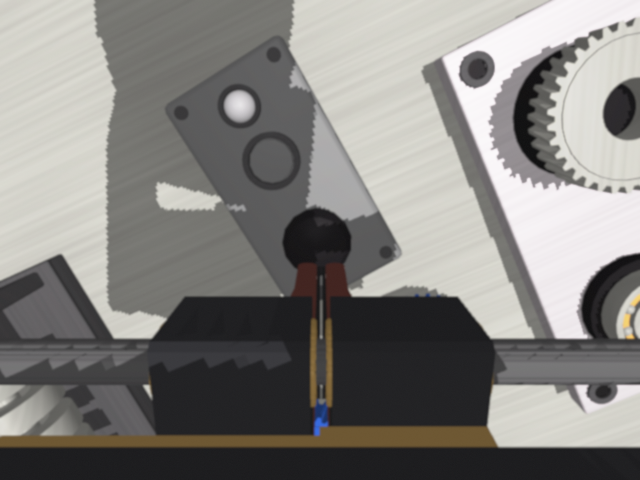

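View pics/side1.png

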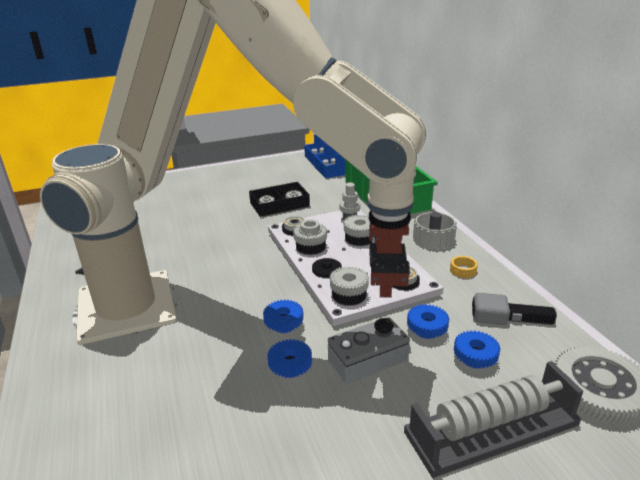

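The wrist view shows the mushroom dome at about (317,243), against a predicted (317,248). The fingertips are right above it, and the flush button is clear at (271,160). I'll press straight down.

```bash
python3 -m jog '[[0,[0,3,-0.1],[0,0,0]],[0,[0,5.5,-0.1],[0,0,0]],[0,[0,6.2,-0.1],[0,0,0]],[0,[0,6.5,-0.1],[0,0,0]],[0,[0,6.8,-0.1],[0,0,0]],[0,[0,6.9,-0.1],[0,0,0]],[0,[0,6.9,-0.1],[0,0,0]],[0,[0,6.9,-0.1],[0,0,0]]]'; 
python3 - <<'E'
from h import *;from workcell import ctrl
o=ctrl.get_obs();to(o,502,-377,84)
E
```

```text
t: 3.45
ee_pos: [502.6, -376.6, 84.7]
orientation: [-1.547, 0.326, -0.328]
ft_force: [1.0, 1.2, 2.6]
width: 0.6
t 3.45 pos [ 502.6 -376.6   84.7] F [1.  1.2 2.6] w 0.6 shift cm [-0.04  0.07 -0.06]
[[0.914, 0.002, 0.405], [-0.405, -0.001, 0.914], [0.002, -1.0, -0.0]]
```

```bash
python3 -m jog '[[0,[0,0.1,0],[0,0,0]],[0,[0,0.2,0],[0,0,0]],[0,[0,0.3,0],[0,0,0]],[0,[0,0.3,0],[0,0,0]],[0,[0,0.3,0],[0,0,0]]]'; 
python3 - <<'E'
from h import *;from workcell import ctrl
o=ctrl.get_obs();to(o,502,-377,84)
E
```

```text
t: 3.95
ee_pos: [502.7, -376.7, 83.2]
orientation: [-1.547, 0.325, -0.329]
ft_force: [-3.7, 4.7, 21.0]
width: 0.6
t 3.95 pos [ 502.7 -376.7   83.2] F [-3.7  4.7 21. ] w 0.6 shift cm [-0.06 -0.08 -0.06]
[[0.914, 0.002, 0.405], [-0.405, -0.001, 0.914], [0.002, -1.0, -0.0]]
```

At 21 N, well over the 4 N spring, the button is on its stop. I'll hold briefly, then let go and rise clear.

```bash
python3 -m jog '[[0,[0,0,0],[0,0,0]],[0,[0,0,0],[0,0,0]],[0,[0,-2,0],[0,0,0]],[0,[0,-7,0],[0,0,0]],[0,[0,-12,0],[0,0,0]],[0,[0,-14,0],[0,0,0]],[0,[0,-14,0],[0,0,0]],[0,[0,-14,0],[0,0,0]]]'; 
python3 - <<'E'
from h import *;from workcell import ctrl
o=ctrl.get_obs();to(o,491,43,222)
im=ctrl.get_image("wrist");cv2.imwrite("pics/wrist2.png",im["color"][:,:,::-1]);np.savez("pics/wrist2.npz",**im)
P=world(im);g=im["color"].max(-1)
m=(np.hypot(P[...,0]-502,P[...,1]+377)<20)&(g<70)&(P[...,2]>70)&(P[...,2]<110);print("dome top z",np.percentile(P[m][:,2],[50,90,99]),m.sum(),(P[m].min(0)+P[m].max(0))/2)
E
```

```text
t: 4.75
ee_pos: [501.6, -376.2, 220.2]
orientation: [-1.546, 0.327, -0.327]
ft_force: [-0.2, 0.5, -1.2]
width: 0.3
t 4.75 pos [ 501.6 -376.2  220.2] F [-0.2  0.5 -1.2] w 0.3 shift cm [-17.94  -0.18  37.9 ]
[[0.914, -0.0, 0.405], [-0.405, -0.0, 0.914], [-0.0, -1.0, -0.0]]
dome top z [87.65397655 89.53399836 90.48427667] 2139 [ 501.10213591 -376.60434797   85.62471803]
```

View pics/wrist2.png

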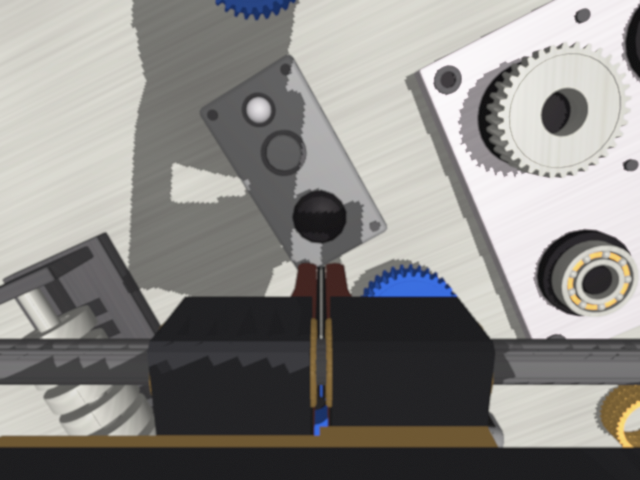

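The dome is back at 90 mm, so the button has released. The wrist view shows it at (319,217). Now to the upside-down gear.

```bash
python3 -m jog '[[0,[-17.9,0,37.9],[0,0,0]],[0,[-17.9,0,37.9],[0,0,0]],[0,[-17.9,0,37.9],[0,0,0]],[0,[-17.9,0,37.9],[0,0,0]],[0,[-17.9,0,37.9],[0,0,0]],[0,[-17.9,0,37.9],[0,0,0]],[0,[-17.9,0,37.9],[0,0,0]],[0,[-17.9,0,37.9],[0,0,0]]]' 
python3 -c "
from h import *;from workcell import ctrl
o=ctrl.get_obs();to(o,491,43,200)"
```

```text
t: 5.6
ee_pos: [490.6, 25.5, 218.7]
orientation: [-1.547, 0.33, -0.324]
ft_force: [1.3, 0.1, -0.1]
width: 0.1
t 5.6 pos [490.6  25.5 218.7] F [ 1.3  0.1 -0.1] w 0.1 shift cm [-0.66  1.87  1.62]
[[0.914, -0.004, 0.405], [-0.405, -0.0, 0.914], [-0.003, -1.0, -0.002]]
```

```bash
python3 -m jog '[[0,[-0.2,0,0.4],[0,0,0]],[0,[-0.2,0,0.4],[0,0,0]],[0,[-0.2,0,0.4],[0,0,0]]]' 
python3 - <<'E'
from h import *;from workcell import ctrl
o=ctrl.get_obs();to(o,491,43,127)
im=ctrl.get_image("wrist");cv2.imwrite("pics/wrist3.png",im["color"][:,:,::-1])
P=world(im)
m=(np.hypot(P[...,0]-491,P[...,1]-43)<40)&(abs(P[...,2]-101)<4)
q=P[m];print(len(q),(q.min(0)+q.max(0))/2,np.ptp(q,axis=0))
E
```

```text
t: 5.9
ee_pos: [491.4, 27.4, 219.6]
orientation: [-1.547, 0.329, -0.325]
ft_force: [-0.4, 0.2, -0.1]
width: 0.5
t 5.9 pos [491.4  27.4 219.6] F [-0.4  0.2 -0.1] w 0.5 shift cm [-0.65  9.26  1.42]
[[0.914, -0.002, 0.405], [-0.405, -0.0, 0.914], [-0.002, -1.0, -0.001]]
2757 [489.62234937  45.73576489 100.7672067 ] [50.35927781 50.71359049  7.52463308]
```

View pics/wrist3.png

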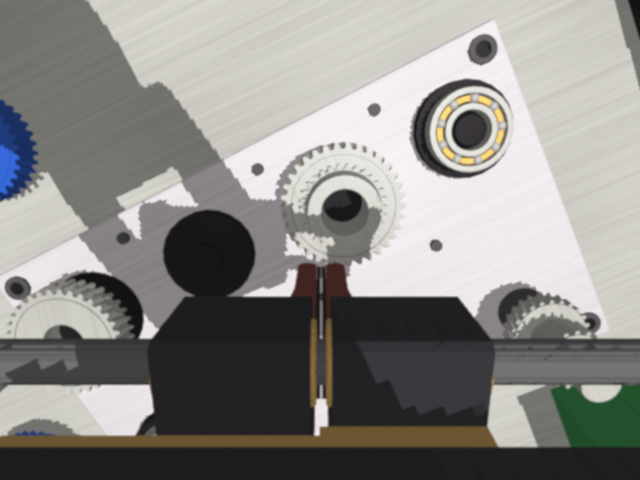

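The wrist view shows the hub-up gear at (343,203) and the bare nest at (208,253). Depth puts the hub at about (490,45). I'll move sideways, then descend to 25 mm above it.

```bash
python3 -m jog '[[0,[-0.8,0,1.6],[0,0,0]],[0,[-0.8,0,1.6],[0,0,0]],[0,[-0.8,4,1.6],[0,0,0]],[0,[-0.8,7.5,1.6],[0,0,0]],[0,[-0.8,9.2,1.6],[0,0,0]],[0,[-0.8,9.2,1.6],[0,0,0]],[0,[-0.8,9.2,1.6],[0,0,0]]]' 
python3 - <<'E'
from h import *;from workcell import ctrl
o=ctrl.get_obs();to(o,490.5,44.5,127)
for n in ("side","scene"):
    im=ctrl.get_image(n);cv2.imwrite(f"pics/{n}4.png",cv2.resize(im["color"][150:350,200:450,::-1],(800,640))[:600])
E
```

```text
t: 6.65
ee_pos: [491.3, 44.9, 128.8]
orientation: [-1.546, 0.328, -0.328]
ft_force: [0.5, 0.2, 0.1]
width: 0.5
t 6.65 pos [491.3  44.9 128.8] F [0.5 0.2 0.1] w 0.5 shift cm [-0.06  0.18 -0.07]
[[0.914, -0.0, 0.406], [-0.406, -0.0, 0.914], [-0.0, -1.0, -0.0]]
```

View pics/side4.png

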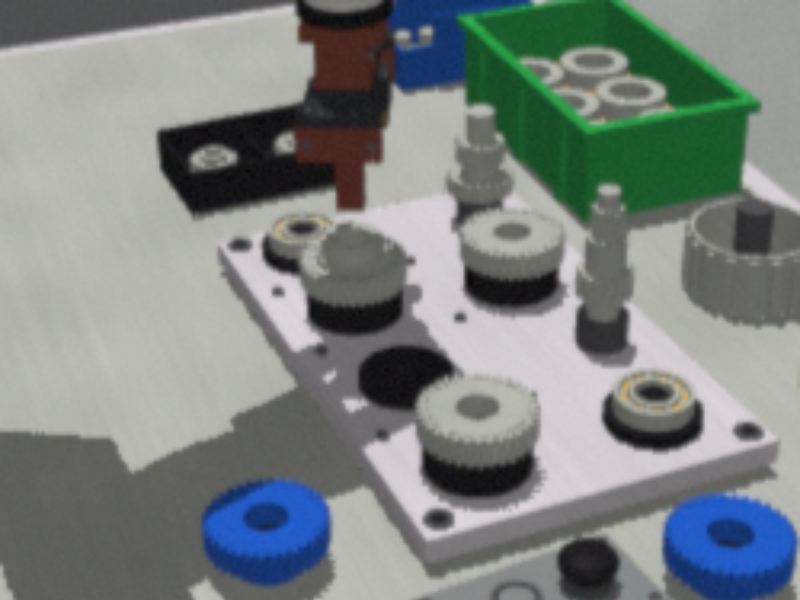

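```bash
python3 -m jog '[[0,[0,0,0],[0,0,0]],[0,[0,0,0],[0,0,0]],[0,[0,0,0],[0,0,0]],[0,[0,0,0],[0,0,0]],[0,[0,0,0],[0,0,0]],[0,[0,0,0],[0,0,0]],[0,[0,0,0],[0,0,0]],[0,[0,0,0],[0,0,0]]]'; python3 -m jog '[[0,[0,0,0],[0,0,0]],[0,[0,0,0],[0,0,0]],[0,[0,0,0],[0,0,0]],[0,[0,0,0],[0,0,0]],[0,[0,0,0],[0,0,0]],[0,[0,0,0],[0,0,0]],[0,[0,0,0],[0,0,0]],[0,[0,0,0],[0,0,0]]]';python3 -m jog '[[0,[0,0,0],[0,0,0]],[0,[0,0,0],[0,0,0]],[0,[0,0,0],[0,0,0]],[0,[0,0,0],[0,0,0]],[0,[0,0,0],[0,0,0]],[0,[0,0,0],[0,0,0]]]'
```

```text
t: 7.55
ee_pos: [491.1, 46.0, 128.6]
orientation: [-1.546, 0.327, -0.327]
ft_force: [0.2, -0.1, -0.4]
width: 0.2
t: 8.35
ee_pos: [491.1, 46.0, 128.7]
orientation: [-1.546, 0.327, -0.327]
ft_force: [0.1, 0.4, 1.2]
width: 0.6
t: 8.95
ee_pos: [491.1, 46.0, 128.7]
orientation: [-1.546, 0.327, -0.327]
ft_force: [-0.2, -0.9, -0.1]
width: 0.7
```

The side crop shows the fingertips at (350,205), just above the hub, and they dwelt there for over 2 s. Now to the bare nest: up, across, then down.

```bash
python3 -c "
from h import *;from workcell import ctrl
o=ctrl.get_obs();to(o,492,-76,180)"
python3 -m jog '[[0,[0,-4,0],[0,0,0]],[0,[0,-6,0],[0,0,0]],[0,[4.9,-6,-11.1],[0,0,0]],[0,[4.9,-6,-11.1],[0,0,0]],[0,[4.9,-6,-11.1],[0,0,0]],[0,[4.9,-6,-11.1],[0,0,0]],[0,[4.9,-6,-11.1],[0,0,0]],[0,[4.9,-6,-11.1],[0,0,0]]]'
python3 - <<'E'
from h import *;from workcell import ctrl
o=ctrl.get_obs();to(o,492,-76,80)
im=ctrl.get_image("wrist");cv2.imwrite("pics/wrist5.png",im["color"][:,:,::-1])
P=world(im);g=im["color"].max(-1)
m=(np.hypot(P[...,0]-492,P[...,1]+76)<50)&(g<70)&(P[...,2]>34)&(P[...,2]<62)
q=P[m];print(len(q),(q.min(0)+q.max(0))/2,np.ptp(q,axis=0))
m&=P[...,2]>51;q=P[m];print("post",len(q),(q.min(0)+q.max(0))/2,np.ptp(q,axis=0))
E
```

```text
t 8.95 pos [491.1  46.  128.7] F [-0.2 -0.9 -0.1] w 0.7 shift cm [  5.02  -5.13 -11.12]
[[0.914, 0.0, 0.405], [-0.405, -0.0, 0.914], [0.0, -1.0, -0.0]]
t: 9.75
ee_pos: [490.8, -74.5, 188.5]
orientation: [-1.546, 0.327, -0.326]
ft_force: [-0.0, 0.9, 0.0]
width: 0.3
t 9.75 pos [490.8 -74.5 188.5] F [-0.   0.9  0. ] w 0.3 shift cm [ 0.18 10.85 -0.09]
[[0.915, -0.0, 0.404], [-0.404, 0.0, 0.915], [-0.001, -1.0, 0.0]]
7660 [490.94909836 -75.75103849  48.14091381] [74.3040145  73.85313045 17.74746171]
post 1030 [490.66041728 -75.19039094  54.02685679] [25.98844745 26.01044817  5.97557573]
```

View pics/wrist5.png

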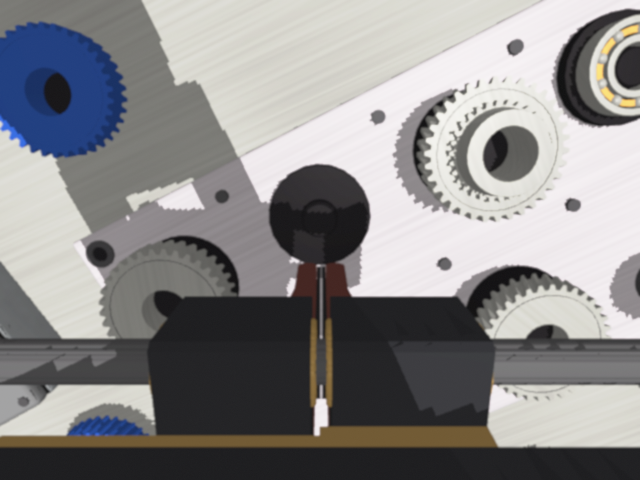

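The bare nest is at (320,214) with its post at (490.7,−75.3), within 1 mm of the tool. I'll descend to 25 mm above the post.

```bash
python3 -m jog '[[0,[0,4,-0.1],[0,0,0]],[0,[0,7,-0.1],[0,0,0]],[0,[0,9.5,-0.1],[0,0,0]],[0,[0,10.8,-0.1],[0,0,0]],[0,[0,10.8,-0.1],[0,0,0]],[0,[0,10.8,-0.1],[0,0,0]],[0,[0,10.8,-0.1],[0,0,0]],[0,[0,10.8,-0.1],[0,0,0]]]'
python3 -m jog '[[0,[0,0,0],[0,0,0]],[0,[0,0,0],[0,0,0]],[0,[0,0,0],[0,0,0]],[0,[0,0,0],[0,0,0]],[0,[0,0,0],[0,0,0]],[0,[0,0,0],[0,0,0]],[0,[0,0,0],[0,0,0]],[0,[0,0,0],[0,0,0]]]'
python3 - <<'E'
from h import *;from workcell import ctrl
o=ctrl.get_obs();to(o,490.7,-75.3,80);print(np.abs(o["qvel"]).max())
im=ctrl.get_image("side");cv2.imwrite("pics/side6.png",cv2.resize(im["color"][170:370,230:480,::-1],(750,600)))
E
```

```text
t: 10.6
ee_pos: [491.4, -76.3, 81.8]
orientation: [-1.546, 0.325, -0.329]
ft_force: [0.2, 0.0, -0.4]
width: 0.3
t: 11.4
ee_pos: [490.5, -76.3, 80.6]
orientation: [-1.546, 0.327, -0.327]
ft_force: [0.3, 0.1, -0.3]
width: 0.6
t 11.4 pos [490.5 -76.3  80.6] F [ 0.3  0.1 -0.3] w 0.6 shift cm [-0.03  0.06  0.1 ]
[[0.914, -0.0, 0.405], [-0.405, 0.0, 0.914], [-0.0, -1.0, -0.0]]
0.0014609142938268819
```

View pics/side6.png

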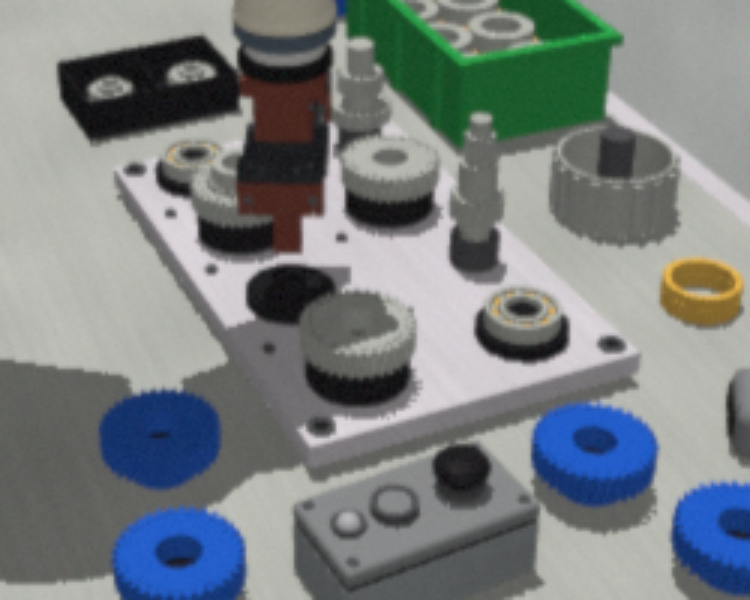

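The side crop shows the fingertips at (288,250), above the bare nest at (292,290). Nothing is in contact and all the parts look in place, so I'm handing in.

```bash
python3 -c "
from workcell import ctrl
print(ctrl.close_job());o=ctrl.get_obs();print(o['t'],o['ee_pos'],o['ft_force'])"
```

```text
the job is handed in; nothing more can be done
None
the job is handed in; nothing more can be done
```

I did the whole job in order and handed it in at about 11.5 s; no verdict was reported.

- **Call button:** I pressed the mushroom head onto its stop. My first press gave only about 2.6 N, so I went deeper to 21 N at 83 mm, held it, and let go. Depth then showed the dome back at 90 mm. I never went near the flush button.
- **Upside-down gear:** I pointed at it for over 2 s, about 27 mm above the hub and within about 2 mm of its middle.
- **Empty nest:** I finished pointing at it, about 25.6 mm above the post and 1 mm off its middle. The arm was still and the force readings were only noise.

The last side picture showed all visible parts in place. I checked that by eye and did not measure the part positions again. The scene and side cameras differed by 2–5 mm on single positions, and the wrist-camera depth settled which to use. No check failed.

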